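# Stack and snap the jeweller's top tray onto its base tray

### The arm

A 6-joint arm with a two-finger parallel gripper is mounted at the origin on the work surface. World frame = base frame: x ahead of the robot, y to its left, z up, the work surface at z = 0. Lengths are in mm, angles in rad, forces in N, time in s.
With the tool pointing down it reaches from about 350 to 775 mm from the base axis. Payload 7.3 kg.
Tool frame: the origin (TCP) lies on the centre line of the jaws, within the pads' length; the fingertips stand 17 mm ahead of it and the grasp point (between the pads) lies 2 mm behind it; z points along the fingers, y is the line along which they close (so a half turn about z gives the same grasp; the last joint's range is limited). The gripper opens to 92 mm and grips with 3 to 60 N. Pads are 19 mm wide; open, the fingers measure 130 mm over their backs; the gripper's body (75 mm by 190 mm) begins 47 mm behind the grasp point.
Start: joints at [1.034, 0.342, 1.524, -0, 1.275, -0.146], TCP at [199.974, 485.442, 243.741] pointing down, gripper open.
Joint ranges: [-2.53, 2.53], [-0.77, 2.02], [0.04, 2.7], [-1, 4.14], [0.28, 2.66], [-3.11, 3.11]. Speed limits (rad/s): [2.57, 2.57, 3.14, 3.14, 3.14, 3.14].

### API

Orientations are given as [roll, pitch, yaw] about the fixed x, y, z axes, in that order (R = Rz(yaw) Ry(pitch) Rx(roll)).
In Python, from plant import bot gives the robot as it stands. The module is installed in compiled form; this text tells all that it offers.
- The arm moves only by the shell command python3 -m pendant 'ROWS'. ROWS is JSON, a list of rows, each a list of 3 entries, a list of its own where there are three numbers: the shift along the world's x, y, z as a fraction of full scale, then the turn, a rotation vector about the world's x, y, z as a fraction of full scale, then the opening, from -1 (shut) to 1 (fully open), so that 0 is half open. In form: [[[tx, ty, tz], [rx, ry, rz], claw], ...]. A call has exactly 10 rows; each row shifts and turns the commanded pose from where the row before left it; what a row does not reach is not made up. Full scale, the value 1, is 30 mm for a shift and 0.12 rad for a turn. A row lasts 1/12 s, in which the tool goes at most 41.7 mm and 7.16 degrees, less where a joint would pass 70% of its speed; a pose out of reach is approached as far as the arm can. A call with a number of a shift or a turn outside -1 to 1 is refused whole. A call with a gripper value outside its range is refused whole. The fingers move at their own pace and stop on an object; the grip force is fixed at half the most. Time passes only in rows, so rows that do not move let the fingers close, or fill a call up. It gives the time, the measured TCP pose, the force, the opening and the grip force at its end, in the units of the state.
- bot.get_obs(): the state, without advancing time (a new reading comes with each control period).
- bot.capture(name): name is "side" or "top"; returns the picture (384x512x3 uint8, blue, green, red); there is no depth.
- bot.camera_params(name): a dict with "fovy" (degrees; the focal length in pixels is half the picture's height over the tangent of half this angle, whatever the lens; pixels are square), "cx", "cy" (the principal point, pixels), "camera_from_world" (4x4, takes a point from world to camera coordinates). Camera axes: x right, y down, z forward; pixel columns grow to the right and rows downward; lengths in mm; the calibration is good to about 2 mm. A picture is of the moment at which its call begins. camera_params takes no time and is no camera call.
- bot.close_job(): hands the job in; it is judged then, once.
The state is a dict: "time": time; "joint_positions": joint angles; "dq": joint speeds; "tau": joint torques, N m; "tool_pos": TCP position; "tcp_rot": TCP orientation; "contact_force": force on the tool from outside, world axes, zero at the start; "moment": the same for the moment, N m; "grip_width": finger opening in mm; "finger_force": force on a finger pad.
Only numpy, scipy, OpenCV 4.12 (cv2) and the standard library are available. Lean on these libraries where they do the work, as an engineer would, in place of code of your own. Each camera call takes 0.05 s, during which the arm holds its last target. There are 200 camera calls.

### The job

Lift the blue organiser tray by its black bar and stack it on the grey base tray standing in the wooden runner: feel its four foot lugs into the corner sockets, then press gently until it is fully home and level with both orange end clips snapped over it, and let go. Carry it level, never drop or force it, and leave the tools on the bench alone.

Things in the scene. Friction and masses are not known exactly. Their poses are not given: they have to be found in the camera images.
- top_tray: Blue open tray, loose, 0.37 to 0.65 kg with its fixed contents. Origin: middle of the tray at the height of its lug tips (it stands on them). x along its 220 mm length, y along its 130 mm width, z up; a half turn about z changes nothing. Flat underside at z 16, wall tops at z 50 mm. In the middle of each short end a 40 mm wide tongue reaches x = +-112.6 mm, z 16 to 21.
- carry_bar (a point): Centre of the tray's black carrying bar, 84 mm above the tray's origin. The bar is fixed, runs along the tray's y over its middle, 92 mm long, 14 mm thick (x), 14 mm high, on two posts at y = +-40 mm. Pinch it from above across its thickness, in the middle.
- lug (a point): Tip of one of the tray's four round black foot lugs, at x 65, y 54, z 0 mm of the tray; the others are at +-65, +-54. Each is 10 mm across and 16 mm long, square-ended.
- runner: Wooden runner fixed on the bench: board 316 x 160 x 8 mm, side rails and low end stops at most 26 mm high. Origin: middle of its underside, on the bench; x along its length, z up. The grey base tray stands in it, square to it, on its centre line. When stacked fully home the top tray's origin is at z 32 mm here; with its lugs still standing on the base tray's flanges, at z 48.
- bay (a point): Point 48 mm above the runner's origin, at the base tray's top. The base tray (220 x 130 x 40 mm) slides along the runner's x, with 6 N of friction: its middle is anywhere within 20 mm of this point along x (stops at 20.5). That position is NOT measured: see or feel it. In y it is exact. Its top is two flat flanges along its whole length, at 43 to 65 mm either side of the centre line.
- sockets (a point): Same point as the bay. The flanges hold four sockets, at +-65 mm along x from the base tray's own (unmeasured) middle and +-54 mm in y: open holes 12.5 mm (x) by 16 mm (y), 18 mm deep. A lug standing on a flange can be slid along it under light pressure (a few N) until it drops in; pressed trays crack above 50 N.
- clips (a point): Point on the runner's centre, 61.5 mm above the bench: the height of the tops of the two orange sprung clips, 30 mm wide, one at each short end of the base tray. They clear the top tray while its lugs stand on the flanges. Over the last 7 mm its tongues spread them, which takes 8 to 14 N in all (pressed squarely, without side load), more than the tray's weight; then they snap over the tongues.
- file: Hand file with a blue handle, 260 mm long, lying between the two trays' places; bystander. Origin on the bench under its middle, x along it towards the tip.
- hammer: Small hammer, 240 mm, lying across the far side; bystander. Origin at its middle on the bench.
- mandrel: Tapered steel ring mandrel, 270 mm, lying along y at the far side; bystander. Origin at its middle on the bench.
- stone_jar: Amber jar with steel cap, 52 mm across, 62 mm high, to the left; bystander. Origin at its underside.
- ring_clamp: Dark wooden ring clamp, 130 x 29 x 25 mm, to the right; bystander. Origin at its underside.
- mop: Grey polishing mop, disc 68 mm across, 19 mm high, to the right; bystander. Origin at its underside.
- dish: White dish, 84 mm across, 30 mm high, to the left; bystander. Origin at its underside.

How it is judged (in metres and radians):
On the way, in this order (a step that is already met when the one before it is completed fails the run):
1. the top tray is lifted clear of the bench in the gripper (height (world z) of top_tray above 0.055 m and contact force between the fingers and top_tray above 1 N), for 0.2 s.
2. the gripper presses the top tray fully home on the base tray (z of top_tray in the frame of runner below 0.034 m and horizontal distance between top_tray and runner below 0.026 m and angle between top_tray's own z axis and vertical below 0.02 rad and contact force between the fingers and top_tray above 1 N), for 0.1 s.
At the end, for the whole second after the job is handed in: The top tray rests released and still on the base tray, all four lugs and both clips home: origin 28 to 34 mm above the runner's underside, level within 0.02 rad, parallel to the runner within 0.06 rad, within 5 mm of its centre line and 25 mm of its middle along it (z of top_tray in the frame of runner between 0.028 and 0.034 m and y of top_tray in the frame of runner between -0.005 and 0.005 m and x of top_tray in the frame of runner between -0.025 and 0.025 m and angle between top_tray's own z axis and vertical below 0.02 rad and angle between the x axis of top_tray and the x axis of runner, either way round below 0.06 rad and linear speed of top_tray below 0.02 m/s); the robot touches nothing.
It fails at once if the trays are pressed or knocked together with more than 50 N (contact force between top_tray and runner above 50 N).
It fails at once if the top tray is tipped more than 0.4 rad (angle between top_tray's own z axis and vertical above 0.4 rad).
It fails at once if a tool or pot on the bench is moved by more than 20 mm (distance of any of file, hammer, mandrel, stone_jar, ring_clamp, mop, dish from where it was at the start of the episode above 0.02 m).
It also fails if it takes over 72 s, if anything falls off the work surface, if the arm or the gripper's body presses on something with over 40 N, if the wrist force passes 120 N, or if a joint passes its speed limit or range.

## Working session

There is one attempt and no reset: what is moved stays moved. The work goes in short steps, Python scripts to look and compute and a shell command to move; the robot and the scene stay as the last step left them, time stands still between calls to the robot, and variables do not carry over. Pictures are saved under pics/ and viewed, at most 10 in all, crops included, and the job is handed in when it is done.

```bash
mkdir -p pics
python3 - <<'E'
from plant import bot
import cv2,numpy as np
for n in("top","side"):
    im=bot.capture(n); cv2.imwrite(f"pics/{n}0.png",im)
    p=bot.camera_params(n); print(n,p["fovy"],p["cx"],p["cy"],np.round(p["camera_from_world"],4).tolist())
print(bot.get_obs())
E
```

```text
top 51.709362903237235 254.85227040696515 190.8066270388419 [[-0.0266, -0.9992, -0.0291, 16.9271], [-0.9877, 0.0308, -0.1536, 580.0805], [0.1543, 0.0247, -0.9877, 1145.5323], [0.0, 0.0, 0.0, 1.0]]
side 57.62363118661257 258.0212611111799 186.98491755554718 [[0.9967, -0.0796, -0.016, -563.4748], [-0.0555, -0.5239, -0.85, 82.0018], [0.0593, 0.8481, -0.5266, 1333.2065], [0.0, 0.0, 0.0, 1.0]]
{'time': 0.1, 'joint_positions': array([ 1.03397885e+00,  3.42661818e-01,  1.52490813e+00,  4.49801439e-06,
        1.27540735e+00, -1.46010646e-01]), 'dq': array([-3.24825490e-04, -1.34465951e-03, -3.65339944e-03,  1.54344136e-03,
        2.76517697e-05,  1.11297145e-03]), 'tau': array([ 1.99054593e-03, -4.32002413e+01, -2.44695157e+01,  7.21337646e-02,
        5.26502717e-02, -2.38981647e-05]), 'tool_pos': array([199.80032792, 485.13106174, 243.11455749]), 'tcp_rot': array([-3.14022337e+00, -2.05710540e-04,  2.75078437e+00]), 'contact_force': array([ 0.08775529, -0.12465865, -0.42050714]), 'moment': array([-0.00480641,  0.00900341,  0.01671247]), 'finger_force': 0.0, 'grip_width': 91.56800471928271}
```

View pics/top0.png

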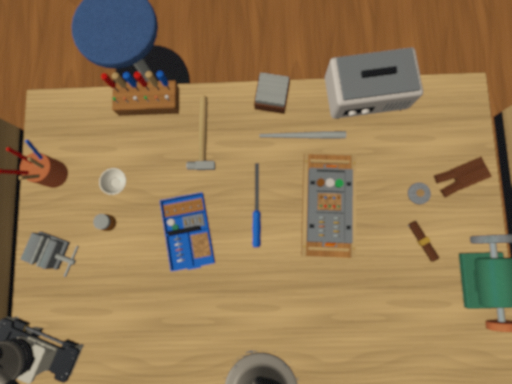

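View pics/side0.png

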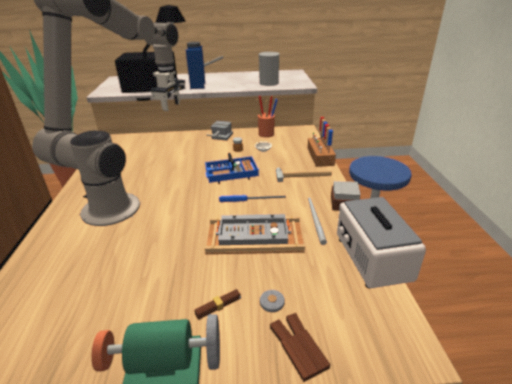

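The top view shows the blue tray at about (187,232), with its dark bar near (185,230), and the runner with the grey tray at about (329,205). The file lies between them. The gripper is at the lower left.

```bash
cat > h.py <<'E'
from plant import bot
import cv2,numpy as np
def cam(n):
    p=bot.camera_params(n); T=np.array(p["camera_from_world"]); f=192/np.tan(np.radians(p["fovy"]/2))
    return T,np.array([[f,0,p["cx"]],[0,f,p["cy"]],[0,0,1]])
def proj(n,P):
    T,K=cam(n); q=(np.atleast_2d(P)@T[:3,:3].T+T[:3,3])@K.T
    return q[:,:2]/q[:,2:]
def ray(n,uv,z):
    T,K=cam(n); uv=np.atleast_2d(uv).astype(float)
    d=np.c_[uv,np.ones(len(uv))]@np.linalg.inv(K).T@T[:3,:3]; c=-T[:3,:3].T@T[:3,3]
    return c+d*((z-c[2])/d[:,2])[:,None]
E
python3 - <<'E'
from h import *
t=cv2.imread("pics/top0.png"); s=cv2.imread("pics/side0.png")
a=cv2.resize(t[140:280,145:370],None,fx=3.5,fy=3.5,interpolation=cv2.INTER_CUBIC)
cv2.imwrite("pics/c1.png",a)
b=cv2.resize(s[145:265,190:320],None,fx=5,fy=5,interpolation=cv2.INTER_CUBIC); cv2.imwrite("pics/c2.png",b)
h=cv2.cvtColor(t,cv2.COLOR_BGR2HSV); m=cv2.inRange(h,(100,140,60),(130,255,255))
m[:,225:]=0; m[:180]=0; m[290:]=0
m=cv2.morphologyEx(m,cv2.MORPH_CLOSE,np.ones((9,9)))
c=max(cv2.findContours(m,0,2)[0],key=cv2.contourArea)
r=cv2.minAreaRect(c); bx=cv2.boxPoints(r); print(r,bx)
P=ray("top",bx,45); print(P, P.mean(0),[np.linalg.norm(P[i]-P[(i+1)%4]) for i in range(4)])
# runner: wood-orange vs bench: print colours
print(t[170,296:366].tolist()[::3]); print(h[170,296:366].tolist()[::3])
E
```

```text
((188.2286376953125, 240.33901977539062), (54.504005432128906, 42.554962158203125), 80.31121826171875) [[162.66824 217.05664]
 [204.61621 209.8948 ]
 [213.78903 263.6214 ]
 [171.84106 270.78323]]
[[509.40158241 278.36890957  45.        ]
 [527.20529106 152.12243154  45.        ]
 [368.22179748 126.25661325  45.        ]
 [350.74749339 249.81499957  45.        ]] [438.89404109 201.64073848  45.        ] [np.float64(127.49566759980965), np.float64(161.07387059000325), np.float64(124.78792463644128), np.float64(161.20311950919475)]
[[95, 144, 175], [95, 145, 175], [89, 137, 169], [92, 141, 171], [90, 117, 141], [110, 113, 112], [111, 114, 113], [86, 88, 88], [76, 79, 79], [74, 78, 76], [77, 79, 78], [79, 83, 81], [78, 81, 81], [80, 84, 84], [78, 85, 87], [79, 87, 90], [89, 96, 101], [106, 113, 117], [107, 113, 118], [99, 135, 159], [99, 149, 181], [102, 153, 185], [102, 152, 184], [100, 152, 183]]
[[18, 117, 175], [19, 117, 175], [18, 121, 169], [19, 118, 171], [16, 92, 141], [40, 7, 113], [40, 7, 114], [30, 6, 88], [30, 10, 79], [45, 13, 78], [45, 6, 79], [45, 12, 83], [30, 9, 81], [30, 12, 84], [23, 26, 87], [22, 31, 90], [18, 30, 101], [19, 24, 117], [16, 24, 118], [18, 96, 159], [18, 116, 181], [18, 114, 185], [18, 114, 184], [19, 116, 183]]
```

View pics/c1.png

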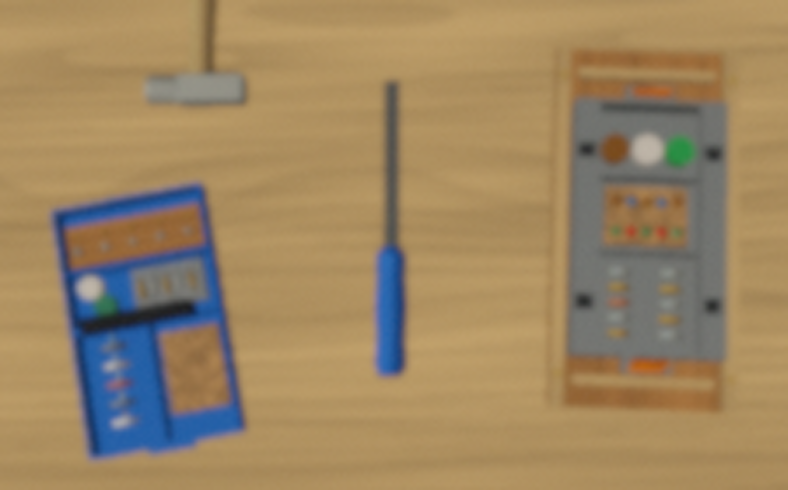

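View pics/c2.png

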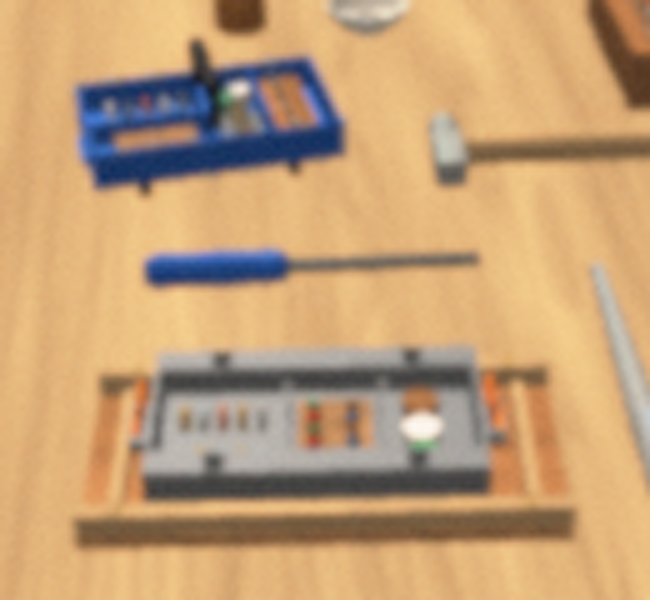

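The crops show the four dark sockets at crop positions (587,149), (713,153), (584,300) and (712,306). They also show the tray's blue rim corners and the black bar from (80,325) to (195,308). Next I'll measure these.

Run:
```python
from h import *
t=cv2.imread("pics/top0.png"); s=cv2.imread("pics/side0.png")
def dark(im,u,v,r=4):
    u0,v0=int(round(u)),int(round(v)); g=im[v0-r:v0+r+1,u0-r:u0+r+1].max(2).astype(float)
    w=np.clip(np.median(g)-12-g,0,None); Y,X=np.mgrid[v0-r:v0+r+1,u0-r:u0+r+1]
    return [(w*X).sum()/w.sum(),(w*Y).sum()/w.sum()]
tp=[dark(t,145+x/3.5,140+y/3.5) for x,y in[(587,149),(713,153),(712,306),(584,300)]]
sp=[dark(s,190+x/5,145+y/5,3) for x,y in[(411,356),(419,459),(213,462),(221,360)]]
for n,p in(("top",tp),("side",sp)):
    P=ray(n,p,47); print(n,np.round(p,1).tolist(),"\n",np.round(P,1),P.mean(0))
    d=P[0]+P[1]-P[2]-P[3]; print("yaw",np.arctan2(d[1],d[0]),[np.linalg.norm(P[i]-P[(i+1)%4]) for i in range(4)])
h=cv2.cvtColor(t,cv2.COLOR_BGR2HSV); m=cv2.inRange(h,(100,120,50),(130,255,255))
m[:,225:]=0; m[:180]=0; m[290:]=0
hull=cv2.convexHull(cv2.findNonZero(m)); r=cv2.minAreaRect(hull); bx=cv2.boxPoints(r)
P=ray("top",bx,50); print("tray",r,P,P.mean(0),[np.linalg.norm(P[i]-P[(i+1)%4]) for i in range(4)])
# bar
k=cv2.inRange(t,(0,0,0),(60,45,45)); k[:, :160]=0;k[:,210:]=0;k[:218]=0;k[:,:]=k; k[240:]=0
n,l,st,ce=cv2.connectedComponentsWithStats(k); i=1+st[1:,4].argmax()
rb=cv2.minAreaRect(cv2.findNonZero((l==i).astype(np.uint8))); print("bar",st[i],ce[i],rb,ray("top",ce[i],90),ray("top",cv2.boxPoints(rb),91))
# runner wood/rail extent across row direction
```

```text
top [[312.2, 182.2], [348.3, 183.5], [348.0, 227.0], [311.3, 225.5]] 
 [[ 600.8 -172.5   47. ]
 [ 593.5 -279.7   47. ]
 [ 464.  -270.7   47. ]
 [ 471.3 -163.5   47. ]] [ 532.35977307 -221.61227048   47.        ]
yaw -0.06929126646334433 [np.float64(107.40133912263718), np.float64(129.81939772816185), np.float64(107.49969436555027), np.float64(129.82744671271954)]
side [[272.2, 218.1], [273.8, 239.2], [232.5, 238.8], [234.1, 219.2]] 
 [[ 599.7 -185.3   47. ]
 [ 592.2 -294.6   47. ]
 [ 463.3 -280.2   47. ]
 [ 470.4 -178.4   47. ]] [ 531.3990479  -234.61544076   47.        ]
yaw -0.08211243533114496 [np.float64(109.57349035281791), np.float64(129.67390665444387), np.float64(102.12622118162884), np.float64(129.4436606535818)]
tray ((186.73472595214844, 232.0664520263672), (71.9439697265625, 43.08248519897461), 80.34010314941406) [[559.88205695 287.22728675  50.        ]
 [577.8714967  159.07194927  50.        ]
 [367.48655885 124.96777975  50.        ]
 [349.93433702 249.52145385  50.        ]] [463.79361238 205.19711741  50.        ] [np.float64(129.4117864291337), np.float64(213.1312188616626), np.float64(125.78433218521128), np.float64(213.30676252881028)]
bar [169 227  31   8  83] [183.39759036 230.27710843] ((184.02264404296875, 230.1207733154297), (2.8257575035095215, 30.59189796447754), 79.3803482055664) [[465.42699736 206.52952142  90.        ]] [[462.92328029 248.49598048  91.        ]
 [476.56117774 162.06128117  91.        ]
 [468.59551223 160.60511526  91.        ]
 [454.97263327 246.9432608   91.        ]]
```

Measured in world coordinates:

| Item | x (mm) | y (mm) | Yaw (rad) |
|---|---|---|---|
| Blue tray | about 464.5 | about 205.5 | about 0.165 |
| Base tray sockets, centre | about 532 | about -222 | about -0.07 |

I'll move over the bar with the tool yaw at about 1.736.

```bash
python3 -m pendant '[[[0.8,-0.85,0],[0,0,-0.84],1],[[0.88,-0.93,0],[0,0,-0.84],1],[[0.88,-0.93,0],[0,0,-0.84],1],[[0.88,-0.93,0],[0,0,-0.84],1],[[0.88,-0.93,0],[0,0,-0.84],1],[[0.88,-0.93,0],[0,0,-0.84],1],[[0.88,-0.93,0],[0,0,-0.84],1],[[0.88,-0.93,0],[0,0,-0.84],1],[[0.88,-0.93,0],[0,0,-0.84],1],[[0.88,-0.93,0],[0,0,-0.84],1]]'
```

```text
time: 0.93
tool_pos: [462.4, 207.1, 243.5]
tcp_rot: [-3.141, 0.0, 1.738]
contact_force: [0.9, 0.5, -0.1]
grip_width: 91.7
finger_force: 0.0
```

```bash
python3 -m pendant '[[[0.05,-0.04,-0.66],[0,0,0],1],[[0,0,-0.66],[0,0,0],1],[[0,0,-0.66],[0,0,0],1],[[0,0,-0.66],[0,0,0],1],[[0,0,-0.66],[0,0,0],1],[[0,0,-0.66],[0,0,0],1],[[0,0,-0.66],[0,0,0],1],[[0,0,-0.66],[0,0,0],1],[[0,0,0],[0,0,0],1],[[0,0,0],[0,0,0],1]]'
python3 - <<'E'
from h import *
t=bot.capture("top"); s=bot.capture("side")
a=cv2.resize(t[185:280,150:225],None,fx=5,fy=5,interpolation=2); b=cv2.resize(s[135:195,195:270],None,fx=5,fy=5,interpolation=2)
b=cv2.copyMakeBorder(b,0,len(a)-len(b),0,0,0); cv2.imwrite("pics/c3.png",np.hstack([a,b]))
E
```

```text
time: 1.77
tool_pos: [462.4, 207.5, 84.7]
tcp_rot: [-3.139, 0.0, 1.743]
contact_force: [0.6, 1.6, -0.3]
grip_width: 91.7
finger_force: 0.0
```

View pics/c3.png

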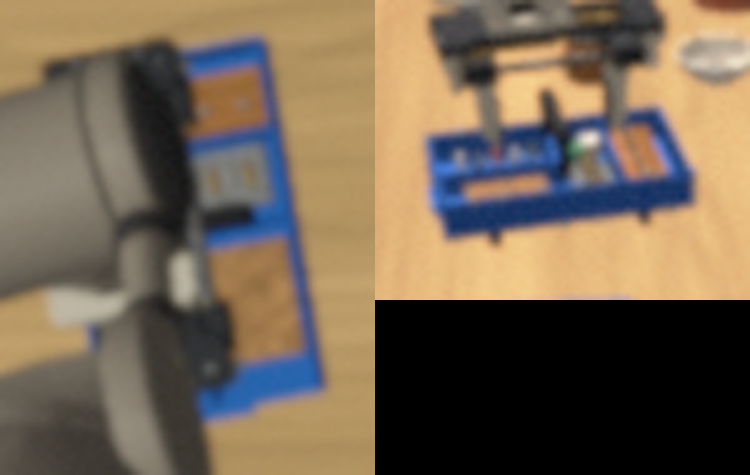

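The fingers straddle the bar, roughly centred in the side view. I'll drop 2 mm and close.

```bash
python3 -m pendant '[[[0.05,-0.05,-0.07],[0,0,0],1],[[0,0,0],[0,0,0],-1],[[0,0,0],[0,0,0],-1],[[0,0,0],[0,0,0],-1],[[0,0,0],[0,0,0],-1],[[0,0,0],[0,0,0],-1],[[0,0,0],[0,0,0],-1],[[0,0,0],[0,0,0],-1],[[0,0,0],[0,0,0],-1],[[0,0,0],[0,0,0],-1]]'
```

```text
time: 2.7
tool_pos: [464.6, 206.1, 83.2]
tcp_rot: [3.142, 0.0, 1.743]
contact_force: [1.0, 1.0, -0.0]
grip_width: 36.6
finger_force: 0.0
```

```bash
python3 -m pendant '[[[0,0,0],[0,0,0],-1],[[0,0,0],[0,0,0],-1],[[0,0,0],[0,0,0],-1],[[0,0,0],[0,0,0],-1],[[0,0,0],[0,0,0],-1],[[0,0,0],[0,0,0],-1],[[0,0,0],[0,0,0],-1],[[0,0,0],[0,0,0],-1],[[0,0,0],[0,0,0],-1],[[0,0,0],[0,0,0],-1]]'
```

```text
time: 3.53
tool_pos: [464.6, 206.1, 83.2]
tcp_rot: [3.141, -0.0, 1.743]
contact_force: [0.9, 0.1, -1.2]
grip_width: 13.8
finger_force: 30.0
```

```bash
python3 -m pendant '[[[0,0,0.1],[0,0,0],-1],[[0,0,0.3],[0,0,0],-1],[[0,0,0.4],[0,0,0],-1],[[0,0,0.5],[0,0,0],-1],[[0,0,0.5],[0,0,0],-1],[[0,0,0.5],[0,0,0],-1],[[0,0,0.4],[0,0,0],-1],[[0,0,0.3],[0,0,0],-1],[[0,0,0.1],[0,0,0],-1],[[0,0,0],[0,0,0],-1]]'
```

```text
time: 4.37
tool_pos: [464.7, 206.2, 176.9]
tcp_rot: [3.14, -0.0, 1.743]
contact_force: [-0.2, -0.3, -5.1]
grip_width: 13.5
finger_force: 30.0
```

```bash
python3 -m pendant '[[[0.02,-0.2,0],[0,0,-0.1],-1],[[0.08,-0.4,0],[0,0,-0.1],-1],[[0.1,-0.6,0],[0,0,-0.1],-1],[[0.1,-0.8,0],[0,0,-0.1],-1],[[0.1,-0.9,0],[0,0,-0.1],-1],[[0.1,-0.9,0],[0,0,-0.1],-1],[[0.1,-0.9,0],[0,0,-0.1],-1],[[0.1,-0.9,0],[0,0,-0.1],-1],[[0.1,-0.9,0],[0,0,-0.1],-1],[[0.1,-0.8,0],[0,0,-0.1],-1]]' && python3 -m pendant '[[[0.2,-0.8,0],[0,0,-0.1],-1],[[0.2,-0.8,0],[0,0,-0.1],-1],[[0.2,-0.8,0],[0,0,-0.1],-1],[[0.2,-0.8,0],[0,0,-0.1],-1],[[0.2,-0.8,0],[0,0,-0.1],-1],[[0.2,-0.8,0],[0,0,-0.1],-1],[[0.1,-0.6,0],[0,0,-0.1],-1],[[0.04,-0.4,0],[0,0,-0.1],-1],[[0,-0.2,0],[0,0,-0.1],-1],[[0,0,0],[0,0,-0.1],-1]]'
```

```text
time: 5.2
tool_pos: [490.9, -15.5, 175.5]
tcp_rot: [-3.14, 0.0, 1.621]
contact_force: [1.2, -0.4, -4.3]
grip_width: 13.7
finger_force: 30.0
time: 6.03
tool_pos: [531.0, -194.1, 175.5]
tcp_rot: [-3.14, -0.0, 1.5]
contact_force: [0.7, 0.3, -5.4]
grip_width: 13.7
finger_force: 30.0
```

```bash
python3 -m pendant '[[[0.04,-0.2,-0.1],[0,0,0],-1],[[0,-0.3,-0.2],[0,0,0],-1],[[0,-0.3,-0.2],[0,0,0],-1],[[0,-0.13,-0.2],[0,0,0],-1],[[0,0,-0.1],[0,0,0],-1],[[0,0,0],[0,0,0],-1],[[0,0,0],[0,0,0],-1],[[0,0,0],[0,0,0],-1],[[0,0,0],[0,0,0],-1],[[0,0,0],[0,0,0],-1]]'
python3 - <<'E'
from h import *
o=bot.get_obs();x,y,z=o["tool_pos"]
t=bot.capture("top"); s=bot.capture("side"); cv2.imwrite("pics/t4.png",t); cv2.imwrite("pics/s4.png",s)
yaw=o["tcp_rot"][2]-np.pi/2; c,sn=np.cos(yaw),np.sin(yaw); R=np.array([[c,-sn],[sn,c]])
def dr(im,n,cx,cy,cz,w,l,col):
    P=np.array([[l,w],[-l,w],[-l,-w],[l,-w]])@R.T+[cx,cy]; q=proj(n,np.c_[P,[cz]*4])
    cv2.polylines(im,[np.int32(q*16)],True,col,1,cv2.LINE_AA,4)
for n,im in(("top",t),("side",s)): dr(im,n,x,y,z-83.2+50,65,110,(0,255,255))
a=cv2.resize(t[140:260,285:375],None,fx=4.5,fy=4.5,interpolation=2); b=cv2.resize(s[175:270,195:310],None,fx=3.2,fy=3.2,interpolation=2)
b=cv2.copyMakeBorder(b,0,len(a)-len(b),0,0,0); cv2.imwrite("pics/c4.png",np.hstack([a,b])); print(x,y,z,yaw)
E
```

```text
time: 6.87
tool_pos: [533.2, -220.6, 152.6]
tcp_rot: [3.141, 0.0, 1.503]
contact_force: [-0.2, 0.2, -4.6]
grip_width: 13.9
finger_force: 30.0
533.1555125492465 -220.5897400903624 152.59119129522182 -0.06765548776834085
```

View pics/c4.png

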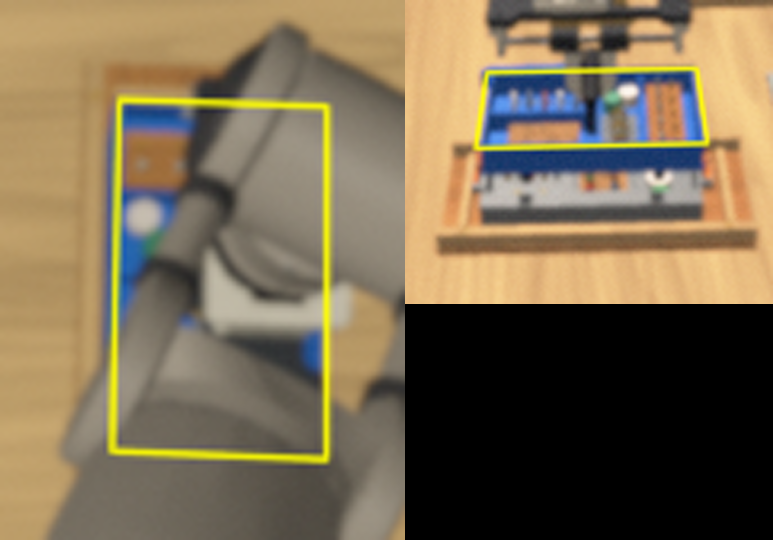

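The side overlay fits the held tray well, and it sits over the base tray with lug tips about 20 mm above the flanges. Next I'll come down to just above them.

```bash
python3 -m pendant '[[[0,0,-0.15],[0,0,0],-1],[[0,0,-0.2],[0,0,0],-1],[[0,0,-0.15],[0,0,0],-1],[[0,0,-0.1],[0,0,0],-1],[[0,0,0],[0,0,0],-1],[[0,0,0],[0,0,0],-1],[[0,0,-0.03],[0,0,0],-1],[[0,0,-0.03],[0,0,0],-1],[[0,0,-0.03],[0,0,0],-1],[[0,0,0],[0,0,0],-1]]'
```

```text
time: 7.8
tool_pos: [532.9, -220.7, 131.5]
tcp_rot: [3.142, -0.0, 1.503]
contact_force: [-0.1, 0.5, -4.8]
grip_width: 13.7
finger_force: 30.0
```

```bash
python3 -m pendant '[[[0,0,-0.03],[0,0,0],-1],[[0,0,0],[0,0,0],-1],[[0,0,-0.03],[0,0,0],-1],[[0,0,0],[0,0,0],-1],[[0,0,-0.03],[0,0,0],-1],[[0,0,0],[0,0,0],-1],[[0,0,0],[0,0,0],-1],[[0,0,0],[0,0,0],-1],[[0,0,0],[0,0,0],-1],[[0,0,0],[0,0,0],-1]]'
```

```text
time: 8.63
tool_pos: [532.6, -220.6, 128.3]
tcp_rot: [-3.14, -0.0, 1.503]
contact_force: [-0.9, -0.9, -4.8]
grip_width: 13.5
finger_force: 30.0
```

There's no contact at tray z of about 45, so the lugs seem to have entered. I'll continue gently.

```bash
python3 -m pendant '[[[0,0,-0.03],[0,0,0],-1],[[0,0,-0.03],[0,0,0],-1],[[0,0,-0.03],[0,0,0],-1],[[0,0,-0.03],[0,0,0],-1],[[0,0,-0.03],[0,0,0],-1],[[0,0,0],[0,0,0],-1],[[0,0,0],[0,0,0],-1],[[0,0,0],[0,0,0],-1],[[0,0,0],[0,0,0],-1],[[0,0,0],[0,0,0],-1]]'
```

```text
time: 9.47
tool_pos: [532.8, -220.8, 125.0]
tcp_rot: [3.141, 0.0, 1.503]
contact_force: [-4.7, 0.2, 1.8]
grip_width: 14.0
finger_force: 30.0
```

Force on the tool is -x, so the lugs rub the socket's +x side. I'll ease -x by 1 mm.

```bash
python3 -m pendant '[[[-0.03,0,0],[0,0,0],-1],[[0,0,0],[0,0,0],-1],[[0,0,0],[0,0,0],-1],[[0,0,0],[0,0,0],-1],[[0,0,0],[0,0,0],-1],[[0,0,0],[0,0,0],-1],[[0,0,0],[0,0,0],-1],[[0,0,0],[0,0,0],-1],[[0,0,0],[0,0,0],-1],[[0,0,0],[0,0,0],-1]]'
python3 - <<'E'
from h import *
s=bot.capture("side"); print(bot.get_obs()["contact_force"],bot.get_obs()["moment"],bot.get_obs()["tool_pos"])
cv2.imwrite("pics/c5.png",cv2.resize(s[165:260,190:320],None,fx=6,fy=6,interpolation=2))
E
```

```text
time: 10.3
tool_pos: [532.4, -220.9, 124.5]
tcp_rot: [3.141, 0.0, 1.503]
contact_force: [-0.2, 0.2, 2.2]
grip_width: 13.6
finger_force: 30.0
[-0.16080508  0.40260791  1.36393758] [-0.17508832  0.0149754   0.01704121] [ 532.38605849 -220.86689894  124.53730667]
```

View pics/c5.png

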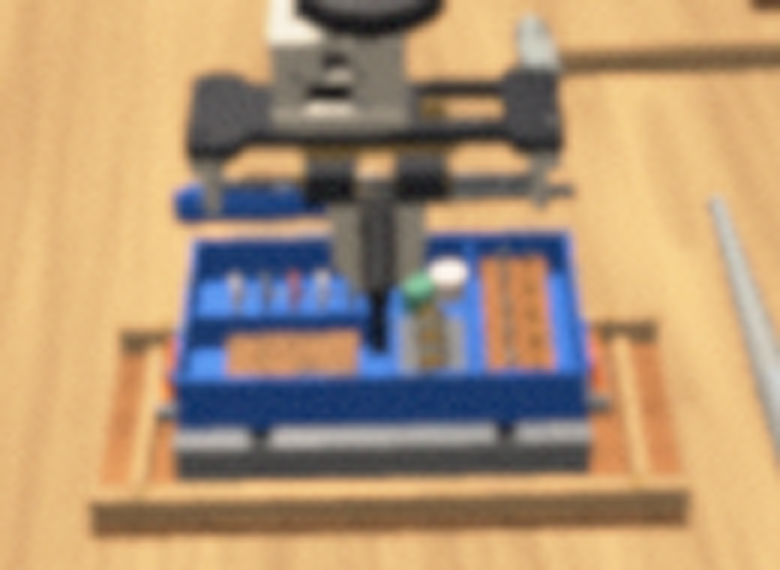

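The tray is level over the base with its lugs in the sockets and the orange clips at both ends. The side load is gone and the clips are starting to bear. I'll press on in small steps.

```bash
python3 -m pendant '[[[0,0,-0.03],[0,0,0],-1],[[0,0,0],[0,0,0],-1],[[0,0,-0.03],[0,0,0],-1],[[0,0,0],[0,0,0],-1],[[0,0,-0.03],[0,0,0],-1],[[0,0,0],[0,0,0],-1],[[0,0,0],[0,0,0],-1],[[0,0,0],[0,0,0],-1],[[0,0,0],[0,0,0],-1],[[0,0,0],[0,0,0],-1]]'
```

```text
time: 11.18
tool_pos: [532.4, -221.1, 122.7]
tcp_rot: [3.14, 0.001, 1.503]
contact_force: [-3.1, 0.8, 8.2]
grip_width: 13.5
finger_force: 30.0
```

```bash
python3 -m pendant '[[[-0.03,0,0],[0,0,0],-1],[[0,0,0],[0,0,0],-1],[[0,0,-0.03],[0,0,0],-1],[[0,0,0],[0,0,0],-1],[[0,0,0],[0,0,0],-1],[[0,0,-0.03],[0,0,0],-1],[[0,0,0],[0,0,0],-1],[[0,0,0],[0,0,0],-1],[[0,0,0],[0,0,0],-1],[[0,0,0],[0,0,0],-1]]'; python3 -c "
from plant import bot;o=bot.get_obs();print(o['contact_force'],o['moment'],o['tool_pos'])"
```

```text
time: 12.02
tool_pos: [531.7, -221.2, 121.2]
tcp_rot: [3.139, 0.001, 1.503]
contact_force: [-3.1, 0.5, 8.9]
grip_width: 13.7
finger_force: 30.0
[-3.14065712  0.51422743  8.94218912] [-0.00168445  0.13679461  0.01535843] [ 531.66959025 -221.15652267  121.17738059]
```

```bash
python3 -m pendant '[[[-0.04,0,0],[0,0,0],-1],[[0,0,-0.04],[0,0,0],-1],[[0,0,0],[0,0,0],-1],[[0,0,-0.04],[0,0,0],-1],[[0,0,0],[0,0,0],-1],[[0,0,-0.03],[0,0,0],-1],[[0,0,0],[0,0,0],-1],[[0,0,0],[0,0,0],-1],[[0,0,0],[0,0,0],-1],[[0,0,0],[0,0,0],-1]]'; python3 -c "
from plant import bot;o=bot.get_obs();print(o['contact_force'],o['moment'],o['tool_pos'])"
```

```text
time: 12.85
tool_pos: [530.3, -220.8, 116.4]
tcp_rot: [3.141, 0.0, 1.503]
contact_force: [2.8, -1.2, -1.4]
grip_width: 13.8
finger_force: 30.0
[ 2.84441607 -1.16200695 -1.39183915] [-0.22474878 -0.29662061  0.06704991] [ 530.32625053 -220.80144177  116.36299917]
```

It snapped: the force fell at tray z of about 33. I'll ease x back and press to seat it firmly.

```bash
python3 -m pendant '[[[0.03,0,0],[0,0,0],-1],[[0,0,-0.03],[0,0,0],-1],[[0,0,0],[0,0,0],-1],[[0,0,-0.03],[0,0,0],-1],[[0,0,0],[0,0,0],-1],[[0,0,-0.03],[0,0,0],-1],[[0,0,0],[0,0,0],-1],[[0,0,0],[0,0,0],-1],[[0,0,0],[0,0,0],-1],[[0,0,0],[0,0,0],-1]]'; python3 -c "
from plant import bot;o=bot.get_obs();print(o['contact_force'],o['moment'],o['tool_pos'])"
```

```text
time: 13.68
tool_pos: [531.2, -220.8, 115.0]
tcp_rot: [3.14, 0.001, 1.503]
contact_force: [-0.1, 0.8, 7.3]
grip_width: 13.4
finger_force: 30.0
[-0.14866766  0.77692098  7.27739595] [0.08130373 0.16938854 0.03235812] [ 531.19790281 -220.79964048  114.98058375]
```

```bash
python3 -m pendant '[[[0,0,-0.03],[0,0,0],-1],[[0,0,0],[0,0,0],-1],[[0,0,-0.03],[0,0,0],-1],[[0,0,0],[0,0,0],-1],[[0,0,0],[0,0,0],-1],[[0,0,0],[0,0,0],-1],[[0,0,0],[0,0,0],-1],[[0,0,0],[0,0,0],-1],[[0,0,0],[0,0,0],-1],[[0,0,0],[0,0,0],-1]]'; python3 -c "
from plant import bot;o=bot.get_obs();print(o['contact_force'],o['moment'],o['tool_pos'])"
```

```text
time: 14.52
tool_pos: [531.2, -220.8, 114.9]
tcp_rot: [3.139, 0.001, 1.503]
contact_force: [-4.4, 2.8, 19.7]
grip_width: 13.9
finger_force: 30.0
[-4.35236884  2.77371698 19.69372421] [ 4.10576736e-01  8.94347463e-01 -5.21900285e-04] [ 531.22277208 -220.80592131  114.93210369]
```

It's on a hard stop at full depth. I'll relieve the press, then open.

```bash
python3 -m pendant '[[[0,0,0.04],[0,0,0],-1],[[0,0,0.04],[0,0,0],-1],[[0,0,0],[0,0,0],-1],[[0,0,0],[0,0,0],-1],[[0,0,0],[0,0,0],0.0],[[0,0,0],[0,0,0],0],[[0,0,0],[0,0,0],0],[[0,0,0],[0,0,0],0],[[0,0,0],[0,0,0],0],[[0,0,0],[0,0,0],0]]' && python3 -m pendant '[[[0,0,0],[0,0,0],0],[[0,0,0],[0,0,0],0],[[0,0,0],[0,0,0],0],[[0,0,0.1],[0,0,0],0],[[0,0,0.3],[0,0,0],0],[[0,0,0.6],[0,0,0],0],[[0,0,0.9],[0,0,0],0],[[0,0,0.9],[0,0,0],0],[[0,0,0.9],[0,0,0],0],[[0,0,0.3],[0,0,0],0]]'
python3 - <<'E'
from h import *
s=bot.capture("side"); t=bot.capture("top")
R=cv2.Rodrigues(np.array([0,0,-0.068]))[0]
L=np.array([[110,65,50],[-110,65,50],[-110,-65,50],[110,-65,50]])
cv2.imwrite("pics/c6raw.png",s)
q=proj("side",L@R.T+[531.2,-221.3,32]); cv2.polylines(s,[np.int32(q*16)],True,(0,255,255),1,cv2.LINE_AA,4)
cv2.imwrite("pics/c6.png",cv2.resize(s[165:260,190:320],None,fx=6,fy=6,interpolation=2))
E
```

```text
time: 15.35
tool_pos: [530.7, -220.7, 114.2]
tcp_rot: [-3.141, -0.0, 1.503]
contact_force: [-0.3, -0.1, -0.2]
grip_width: 45.2
finger_force: 0.0
time: 16.18
tool_pos: [532.3, -221.5, 239.6]
tcp_rot: [3.135, 0.003, 1.503]
contact_force: [0.5, -0.9, 1.0]
grip_width: 46.1
finger_force: 0.0
```

View pics/c6.png

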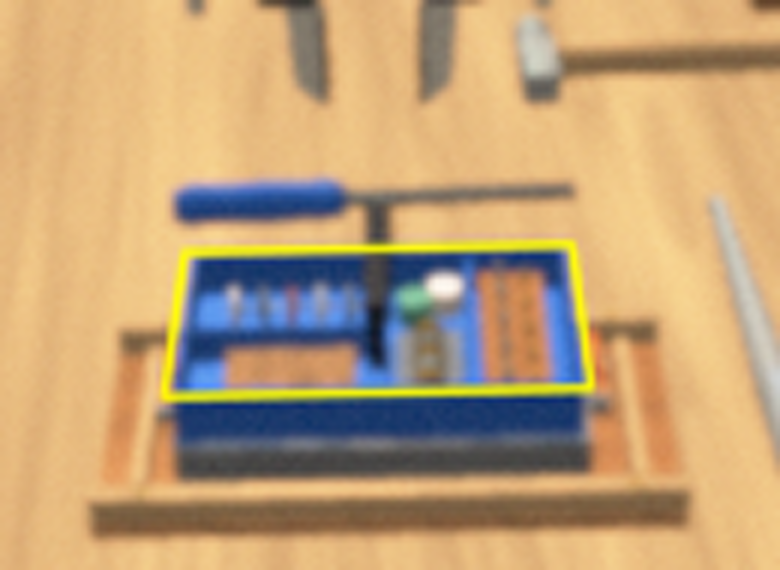

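The tray's lower edge at about row 440 meets the grey base, so the flange gap has closed. The rim matches the overlay at full depth and looks level, and the gripper is clear.

```bash
python3 -m pendant '[[[0,0,0],[0,0,0],0],[[0,0,0],[0,0,0],0],[[0,0,0],[0,0,0],0],[[0,0,0],[0,0,0],0],[[0,0,0],[0,0,0],0],[[0,0,0],[0,0,0],0],[[0,0,0],[0,0,0],0],[[0,0,0],[0,0,0],0],[[0,0,0],[0,0,0],0],[[0,0,0],[0,0,0],0]]'; python3 -c "
from plant import bot;print(bot.close_job())"
```

```text
time: 17.12
tool_pos: [530.9, -220.8, 234.5]
tcp_rot: [3.141, 0.0, 1.503]
contact_force: [0.5, 1.1, 0.6]
grip_width: 45.5
finger_force: 0.0
the job is handed in; nothing more can be done
None
```

The blue tray was pressed to a hard stop at full depth on the base tray, looks level, and is released with the gripper clear; the job is handed in, with no verdict returned and the clip snap judged from the force drop, not seen.

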